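Pin the scenery brace joint

ROBOT

A 6-joint arm with a two-finger parallel gripper is mounted at the origin on the work surface. World frame = base frame: x ahead of the robot, y to its left, z up, the work surface at z = 0. Lengths are in m, angles in rad, forces in N, time in s.
With the tool pointing down it reaches from about 0.375 to 0.9 m from the base axis. Payload 3.1 kg.
Tool frame: the origin (TCP) lies at the very end of the fingers, on their centre line; the grasp point (between the pads) lies 19 mm behind it (manip.pinch_z is the distance from the TCP to the grasp point, in m); z points along the fingers, y is the line along which they close (so a half turn about z gives the same grasp; the last joint's range is limited). The gripper opens to 85 mm and grips with 20 to 120 N. Pads are 22 mm wide; open, the fingers measure 114 mm over their backs; the gripper's body (76 mm by 85 mm) begins 54 mm behind the grasp point. The pads swing forward as they close: fully open they stand 13 mm farther back than shut.
Start: joints at [-1.522, 0.527, 1.433, -0, 1.181, -0.178], TCP at [0.141, -0.609, 0.231] pointing down, gripper open.
Joint ranges: [-3.08, 3.08], [-0.75, 2.2], [0.22, 2.44], [-1.43, 4.57], [0, 2.65], [-2.85, 2.85]. Speed limits (rad/s): [2.79, 2.79, 3.14, 3.14, 3.14, 3.14].

INTERFACE

Orientations are given as a unit quaternion [x, y, z, w].
In Python, from station import manip gives the robot as it stands.
- The arm moves only by the tool servo_tool, never from a script. Its argument "commands" is one flat list of numbers, 7 for each row, row after row: the shift along the tool's x, y, z each as a share of 500 mm, from -1 to 1, then the turn, a rotation vector about the tool's x, y, z each as a share of 360 degrees, from -1 to 1, then the opening, from -1 (shut) to 1 (fully open). In form: [dx, dy, dz, rx, ry, rz, claw, dx, dy, dz, rx, ry, rz, claw, ...]. A call has 1 to 12 rows; each row shifts and turns the commanded pose from where the row before left it, along the tool's axes as they then stand; what a row does not reach is not made up. A row lasts 1/12 s, in which the tool goes at most 41.7 mm and 7.16 degrees, less where a joint would pass 70% of its speed; a pose out of reach is approached as far as the arm can. A call with a number of a shift or a turn outside -1 to 1 is refused whole. A call with a gripper value outside its range is refused whole. The fingers move at their own pace and stop on an object; "force" is the grip in N (left out, the last holds). Time passes only in rows, so rows that do not move let the fingers close. It gives the time, the measured TCP pose, the force, the opening and the grip force at its end, in the units of the state.
- manip.sense(): the state, without advancing time (a new reading comes with each control period).
- manip.snapshot(name): name is "side" or "top"; returns a dict with "img" (384x512x3 uint8, red, green, blue), "mtx" (3x3 intrinsics, pixels), "distortion" ([k1, k2, p1, p2, k3] as OpenCV has them; the pictures are not rectified), "world_to_cam" (4x4, takes a point from world to camera coordinates). Camera axes: x right, y up, looking along -z (the intrinsics and any distortion apply to the point x, -y, -z); pixel columns grow to the right and rows downward; lengths in m; the calibration is good to about 2 mm. A picture is of the moment at which its call begins. There is no depth.
- manip.sign_off(): hands the job in; it is judged then, once.
Trained networks look in a picture, given as the dict that the camera call returned (one of the last four; its "shot" number tells which), for a name from the list of things; names that differ only in an ending like _2 or _b are one class to them, and where a whole thing is asked for, a point or a joint stands for the part that bears it (a point fixed in the world has none). Each returns a list of dicts, best first, with "conf" (0 to 1); they miss things now and then, are a little off and sometimes report something else, mostly with a low value. They report only what shows in the picture. A call takes as long as a camera call. They do not tell look-alikes from the thing itself.
- manip.look_for(picture, query): "box" ([left, top, width, height] in pixels, round what is visible of it).
- manip.silhouettes(picture, query): "pixels" (384x512 bool, what is visible of it) and "box" ([left, top, width, height] in pixels, round what is visible of it).
The state is a dict: "t": time; "q": joint angles; "qd": joint speeds; "tau": joint torques, N m; "tcp_pos": TCP position; "tool_rot": TCP orientation; "force": force on the tool from outside, world axes, zero at the start; "ft_torque": the same for the moment, N m; "finger_gap": opening from 0.0 (shut) to 1.0 (fully open); "gripper_force": force on a finger pad.
Only numpy, scipy, OpenCV 4.12 (cv2) and the standard library are available. Lean on these libraries where they do the work, as an engineer would, in place of code of your own. Each camera call takes 0.05 s, during which the arm holds its last target. There are 200 camera calls.

TASK

Lock the scenery brace joint with the large quick-release pin from the plywood rack: keep the button in the side of its handle squeezed in while you slide the pin down through the aligned holes of the clevis until its flange sits on the clevis, then let go so that the button springs out and the balls lock underneath. Leave the smaller pin in the rack.

Things in the scene. Friction and masses are not known exactly. Their poses are not given: they have to be found in the camera images.
- pin: large quick-release pin, 0.3 kg, hanging in one of three rack slots 80 mm apart along its y. Origin: on its axis, underside of its flange; z up. Steel flange 50 mm across, 5 thick; black handle z 5 to 50 mm, 30 mm along x by 26 along y; button on its +x side. Below: shank 20 mm across, 46 long, then a 16 mm cone tip (62 in all). Balls at z -36 to -45 mm, on its y sides
- pin_button (a joint): the large pin's button: 13 mm wide, 26 high, centred at z = 29 mm, 6 mm proud of the handle's +x side. 0: out, balls stand out to 16 mm from the axis and lock (yet pass the rack's slots); 0.006 m: pressed flush by gripping the handle along the pin's x, balls inside the shank, so that the pin passes the clevis. Spring: 2 N out, 8 N flush; grip with 15 N or more
- hole (a point): centre of the hole's mouth in the top of a fixed steel clevis (fork, cheeks 90 by 70 mm), 90 mm over the table; z up. Three aligned vertical holes 26 mm across through cheek, tongue and cheek, a stack 34 mm thick, with 44 mm free below. The tongue's timber batten, 64 mm wide, its top level with the clevis, runs off along +x from 70 mm. The pin may go in at any turn about the vertical
- small_pin: the smaller pin of the same pattern, not to be used, in another slot of the rack (a plain hexagon bolt is in the third): flange 40 mm across, black handle 18 by 16 mm, reaching 30 mm above the flange's underside, shank 12 mm across and 32 mm long. Origin: on its axis at the underside of the flange; z up
Mind the look-alikes: they are no part of the job. What is shaped like the pin but orange or pink is not meant.

How it is judged:
On the way:
1. the large pin enters the holes with its button held in (horizontal distance between pin and hole below 0.012 m and z of pin in the frame of hole between 0.006 and 0.05 m and value of joint pin_button above 0.004 m).
At the end, for the whole second after the job is handed in: The large pin is through the holes, upright within 10 degrees, within 8 mm of the hole's axis, its flange less than 5 mm above the clevis; its button is out (less than 2 mm in), so the balls lock; it is at rest; the smaller pin is within 30 mm of its start (horizontal distance between pin and hole below 0.008 m and z of pin in the frame of hole between -0.004 and 0.005 m and angle between the z axis of pin and the z axis of hole, either way round below 0.17 rad and value of joint pin_button below 0.002 m and linear speed of pin below 0.02 m/s and distance of small_pin from where it was at the start of the episode below 0.03 m); the robot touches nothing.
It fails at once if the smaller pin is taken from its place in the rack (distance of small_pin from where it was at the start of the episode above 0.03 m).
It also fails if it takes over 40 s, if anything falls off the work surface, if the arm or the gripper's body presses on something with over 40 N, if the wrist force passes 120 N, or if a joint passes its speed limit or range.

## Working session

There is one attempt and no reset: what is moved stays moved. The work goes in short steps, Python scripts to look and compute and a tool call to move; the robot and the scene stay as the last step left them, time stands still between calls to the robot, and variables do not carry over. Pictures are saved under pics/ and viewed, at most 10 in all, crops included, and the job is handed in when it is done.

Besides the shell and the picture viewer there is one more tool, called as name(argument=value, ...), one argument or row to a line, values as JSON. servo_tool: Moves the arm, as the interface text tells. Its arguments: {"type":"object","properties":{"commands":{"type":"array"},"force":{"type":"number"}},"required":["commands"]}

```bash
mkdir -p pics; ls; python3 - <<'E'
from station import manip
import cv2,numpy as np
ims=[]
for n in ("side","top"):
    p=manip.snapshot(n); cv2.imwrite(f"pics/{n}0.png",p["img"][:,:,::-1]); ims.append(p["img"])
    print(n,p["mtx"].round(1).tolist(),p["distortion"],np.round(p["world_to_cam"],3).tolist())
    for q in ("pin","pin_button","small_pin","hole"):
        try: print(q,[(np.round(d["box"]).tolist(),round(d["conf"],2)) for d in manip.look_for(p,q)])
        except Exception as e: print(q,e)
cv2.imwrite("pics/both0.png",cv2.resize(np.vstack(ims),(400*2,600*2))[:,:,::-1] if 0 else np.vstack(ims)[:,:,::-1])
print(manip.sense(),manip.pinch_z)
E
```

```text
pics
side [[488.4, 0.0, 262.6], [0.0, 488.4, 189.6], [0.0, 0.0, 1.0]] [-0.02260544  0.          0.          0.          0.        ] [[-0.961, -0.275, -0.01, 0.478], [0.191, -0.695, 0.693, -0.211], [-0.198, 0.665, 0.721, -1.287], [0.0, 0.0, 0.0, 1.0]]
pin [([276.0, 124.0, 30.0, 12.0], 0.66), ([260.0, 137.0, 16.0, 19.0], 0.62)]
pin_button []
small_pin [([246.0, 175.0, 10.0, 11.0], 0.57)]
hole [([106.0, 188.0, 157.0, 105.0], 0.79), ([264.0, 134.0, 13.0, 20.0], 0.39)]
top [[443.5, 0.0, 259.2], [0.0, 443.5, 189.5], [0.0, 0.0, 1.0]] [-0.05402283  0.          0.          0.          0.        ] [[-0.002, -1.0, 0.005, -0.07], [0.994, -0.002, 0.107, -0.514], [-0.107, 0.006, 0.994, -1.079], [0.0, 0.0, 0.0, 1.0]]
pin [([386.0, 164.0, 27.0, 44.0], 0.94), ([332.0, 163.0, 20.0, 22.0], 0.88), ([348.0, 212.0, 21.0, 45.0], 0.82)]
pin_button []
small_pin [([262.0, 161.0, 19.0, 15.0], 0.56)]
hole [([146.0, 27.0, 79.0, 180.0], 0.73)]
{'t': 0.5, 'q': array([-1.52151906e+00,  5.27537770e-01,  1.43275607e+00, -2.54304389e-05,
        1.18140455e+00, -1.78535014e-01]), 'qd': array([ 0.00075978, -0.00104642, -0.00182072,  0.0014142 ,  0.0006945 ,
       -0.00115961]), 'tau': array([-7.49024002e-04, -4.41908133e+01, -1.78224027e+01, -2.55641116e-04,
        1.82014654e-03, -2.86059922e-06]), 'tcp_pos': array([ 0.14115191, -0.6087936 ,  0.23126928]), 'tool_rot': array([ 9.93519157e-01,  1.13664782e-01, -8.32418399e-06, -5.35164271e-05]), 'force': array([-0.64564356,  0.20909225, -0.4779213 ]), 'ft_torque': array([-0.06296526, -0.00282611, -0.01539422]), 'gripper_force': 0.0, 'finger_gap': 1.0019911634223513} 0.0187
```

View pics/side0.png

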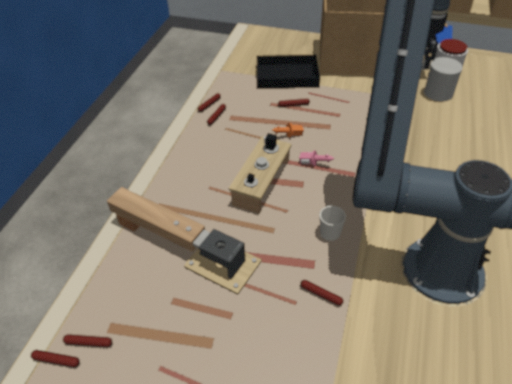

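View pics/top0.png

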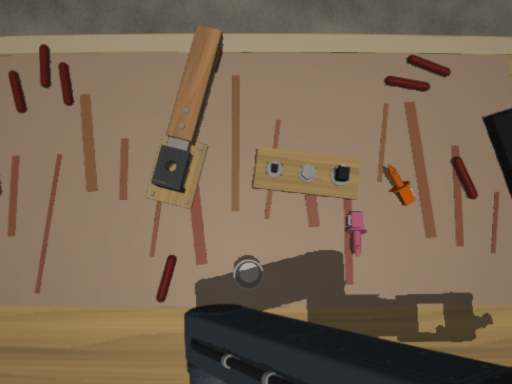

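Side and top pictures agree. The rack holds the small pin at top (274,169), the bolt at (307,172) and the large black-handled pin at (341,174), which is at side (270,143). The look-alikes are orange at top (400,187) and pink at top (356,232), both lying on the table. The clevis hole is at top (171,167) and side (221,244). I choose the pin at top (341,174) and will check it in one close crop.

```bash
cat > h.py <<'E'
from station import manip
import cv2,numpy as np
from scipy.optimize import least_squares
F=np.diag([1.,-1,-1])
def proj(p,X):
    M=F@p["world_to_cam"][:3]
    return cv2.projectPoints(np.atleast_2d(X).astype(float),cv2.Rodrigues(M[:,:3])[0],M[:,3],p["mtx"],np.array(p["distortion"]))[0][:,0]
def ray(p,uv):
    M=F@p["world_to_cam"][:3]
    n=cv2.undistortPoints(np.array([[uv]],float),p["mtx"],np.array(p["distortion"]))[0,0]
    R=M[:,:3]; return -R.T@M[:,3], R.T@np.r_[n,1]
def onz(p,uv,z):
    c,d=ray(p,uv); return c+d*(z-c[2])/d[2]
def tri(ps,uvs):
    return least_squares(lambda X:np.concatenate([proj(p,X)[0]-u for p,u in zip(ps,uvs)]),[.5,0,.1]).x
E
python3 - <<'E'
from h import *
T=manip.snapshot("top");S=manip.snapshot("side")
a=cv2.resize(T["img"][120:220,140:370],None,fx=3.4,fy=3.4,interpolation=cv2.INTER_CUBIC)
b=cv2.resize(S["img"][125:205,225:305],(256,256),interpolation=cv2.INTER_CUBIC)
c=cv2.resize(S["img"][220:290,180:270],(329,256),interpolation=cv2.INTER_CUBIC)
im=np.zeros((600,800,3),np.uint8);im[:a.shape[0],:a.shape[1]]=a;im[342:598,:256]=b;im[342:598,270:599]=c
cv2.imwrite("pics/c1.png",im[:,:,::-1])
for n,u,v in (("pin",(341,174),(271,143)),("bolt",(307.5,172),(262,162)),("small",(274,169),(250.5,179)),("hole",(171,167),(221,244))):
    X=tri([T,S],[u,v]); print(n,X.round(4),proj(T,X).round(1),proj(S,X).round(1))
E
```

```text
pin [ 0.5436 -0.2635  0.0967] [[341.  173.9]] [[271.1 143. ]]
bolt [ 0.5502 -0.1859  0.0851] [[307.5 171.9]] [[262.2 162. ]]
small [ 0.559  -0.1058  0.0874] [[273.8 168.1]] [[251.6 179.2]]
hole [0.564  0.1389 0.0877] [[170.9 166.2]] [[221.8 244.2]]
```

View pics/c1.png

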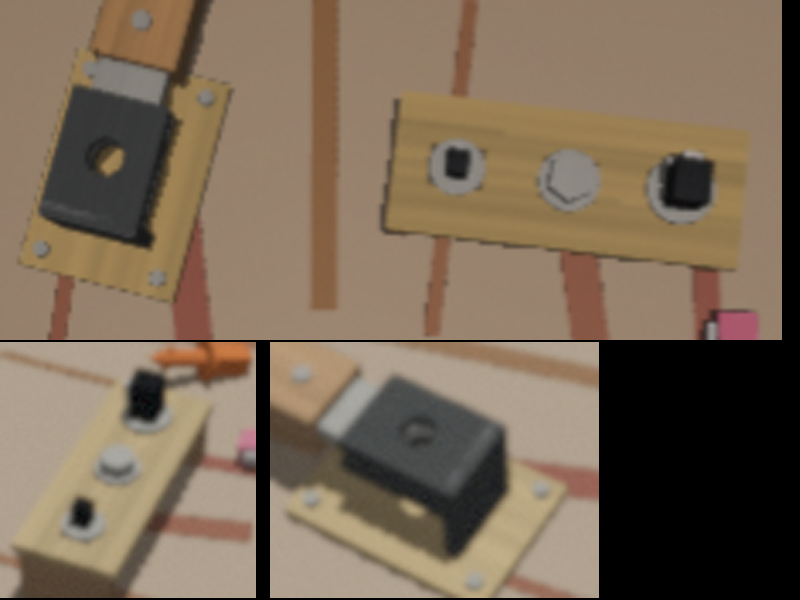

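The crop shows the black large pin, with flange centre near top (340.6,175.3) and side (271.9,147.2), and handle top near top (342.9,173.2) and side (270.9,135.3). It is the larger of the two black handles. The clevis hole is at top (170.9,166.2).

```bash
python3 - <<'E'
from h import *
T=manip.snapshot("top");S=manip.snapshot("side")
f=tri([T,S],[(340.6,175.3),(271.9,147.2)]);h=tri([T,S],[(342.9,173.2),(270.9,135.3)])
print("flange",f.round(4),"handletop",h.round(4))
# colour-refined: black handle blob and bolt/rack corners
for z in (.07,.075,.08,.085): print(z,"flange top cam",onz(T,(340.6,175.3),z).round(4),"side",onz(S,(271.9,147.2),z).round(4))
print("hole",onz(T,(170.9,166.2),.09).round(4), onz(S,(270/1e9+180+(418-270)*90/329,220+(432-342)*70/256),.09).round(4))
for n,p in(("T",T),("S",S)):
  for d in manip.silhouettes(p,"pin"):
    m=d["pixels"]; print(n,np.round(d["box"]).tolist(),round(d["conf"],2),m.sum(),np.argwhere(m).mean(0)[::-1].round(1))
E
```

```text
flange [ 0.5425 -0.2662  0.0778] handletop [ 0.5418 -0.2616  0.1289]
0.07 flange top cam [ 0.544  -0.2677  0.07  ] side [ 0.5442 -0.2749  0.07  ]
0.075 flange top cam [ 0.5433 -0.2667  0.075 ] side [ 0.5427 -0.2693  0.075 ]
0.08 flange top cam [ 0.5426 -0.2658  0.08  ] side [ 0.5412 -0.2638  0.08  ]
0.085 flange top cam [ 0.5419 -0.2648  0.085 ] side [ 0.5398 -0.2583  0.085 ]
hole [0.5637 0.1384 0.09  ] [0.566  0.1428 0.09  ]
T [389.0, 164.0, 27.0, 42.0] 0.75 516 [401.4 187.7]
T [330.0, 164.0, 22.0, 21.0] 0.7 330 [340.  174.6]
T [347.0, 211.0, 18.0, 43.0] 0.58 530 [355.4 229.4]
S [298.0, 150.0, 34.0, 17.0] 0.76 358 [313.7 157.6]
S [262.0, 136.0, 16.0, 18.0] 0.75 214 [270.6 142.8]
S [277.0, 123.0, 26.0, 15.0] 0.56 253 [289.7 129.8]
```

servo_tool(
  commands=[0.0585,-0.0306,0,0,0,0,1,0.0585,-0.0306,0,0,0,0,1,0.0585,-0.0306,0,0,0,0,1,0.0585,-0.0306,0,0,0,0,1,0.0585,-0.0306,0,0,0,0,1,0.0585,-0.0306,0,0,0,0,1,0.0585,-0.0306,0,0,0,0,1,0.0585,-0.0306,0,0,0,0,1,0.0585,-0.0306,0,0,0,0,1,0.0585,-0.0306,0,0,0,0,1,0.0585,-0.0306,0,0,0,0,1,0.0585,-0.0306,0,0,0,0,1],
  force=40,
)

```text
t: 1.8
tcp_pos: [0.4428, -0.3496, 0.2315]
tool_rot: [0.994, 0.114, 0.0, 0.0]
force: [-0.2, -0.0, -0.6]
finger_gap: 0.997
gripper_force: 0.0
```

servo_tool(
  commands=[0.0585,-0.0306,0,0,0,0,1,0.0585,-0.0306,0,0,0,0,1,0.0585,-0.0306,0,0,0,0,1,0.0585,-0.0306,0,0,0,0,1,0,0,0,0,0,-0.018,1,0,0,0,0,0,-0.018,1,0,0,0,0,0,-0.018,1,0,0,0,0,0,-0.018,1,0,0,0,0,0,-0.018,1,0,0,0,0,0,-0.018,1,0,0,0,0,0,-0.018,1,0,0,0,0,0,-0.018,1],
)

```text
t: 2.8
tcp_pos: [0.5418, -0.2646, 0.2314]
tool_rot: [0.842, 0.539, 0.0, 0.0]
force: [-0.3, 0.4, 0.3]
finger_gap: 0.997
gripper_force: 0.0
```

servo_tool(
  commands=[0,0,0,0,0,-0.018,1,0,0,0,0,0,-0.018,1,0,0,0,0,0,-0.018,1,0,0,0.03,0,0,0,1,0,0,0.03,0,0,0,1,0,0,0,0,0,0,1,0,0,0,0,0,0,1],
)

```text
t: 3.38
tcp_pos: [0.5413, -0.2643, 0.2007]
tool_rot: [0.741, 0.671, -0.0, -0.001]
force: [-0.2, -0.3, 0.8]
finger_gap: 1.002
gripper_force: 0.0
```

```bash
python3 - <<'E'
from h import *
S=manip.snapshot("side")
a=S["img"][80:200,210:350].copy()
a=cv2.resize(a,(700,600),interpolation=cv2.INTER_CUBIC)
def mark(X,c):
    for u in proj(S,X): cv2.circle(a,tuple(((u-[210,80])*5+2).astype(int).tolist()),4,c,-1)
p=np.array([.542,-.265,0])
mark([p+[0,0,z] for z in (.075,.104,.125)],(255,0,0))
cv2.imwrite("pics/s2.png",a[:,:,::-1])
E
```

```text
(no output)
```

View pics/s2.png

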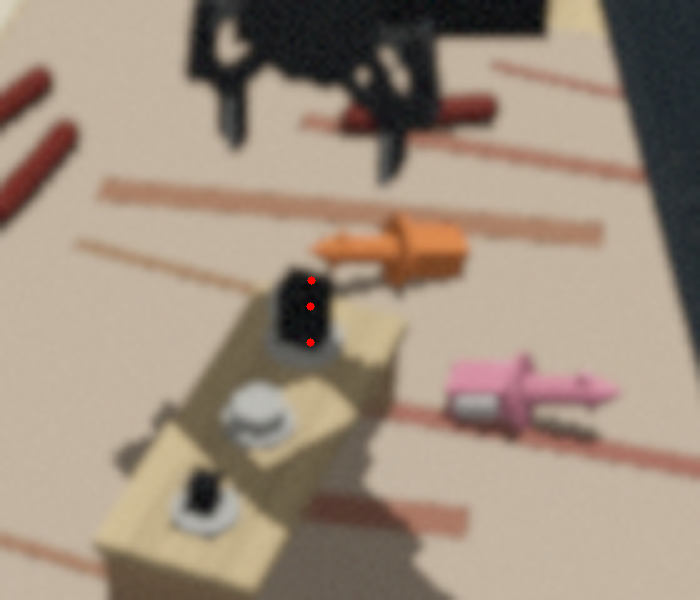

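servo_tool(
  commands=[0,0.003,0.033,0,0,0,1,0,0,0.033,0,0,0,1,0,0,0.033,0,0,0,1,0,0,0.033,0,0,0,1,0,0,0.033,0,0,0,1,0,0,0.033,0,0,0,1,0,0,0.033,0,0,0,1,0,0,0,0,0,0,1,0,0,0,0,0,0,0.3,0,0,0,0,0,0,0.3,0,0,0,0,0,0,0.1,0,0,0,0,0,0,0.1],
)

```text
t: 4.43
tcp_pos: [0.5441, -0.2654, 0.0872]
tool_rot: [0.741, 0.671, 0.0, 0.001]
force: [-0.1, 0.0, -0.3]
finger_gap: 0.546
gripper_force: 0.0
```

servo_tool(
  commands=[0,0,0,0,0,0,-1,0,0,0,0,0,0,-1,0,0,0,0,0,0,-1,0,0,0,0,0,0,-1,0,0,0,0,0,0,-1,0,0,0,0,0,0,-1,0,0,0,0,0,0,-1,0,0,0,0,0,0,-1],
)

```text
t: 5.1
tcp_pos: [0.5451, -0.266, 0.0878]
tool_rot: [0.741, 0.671, 0.001, 0.003]
force: [0.9, -0.6, 5.4]
finger_gap: 0.347
gripper_force: 41.1
```

Gap 0.347 is about 30 mm, so it is gripped along the pin's x with the button flush. Next I lift.

servo_tool(
  commands=[0,0,-0.01,0,0,0,-1,0,0,-0.02,0,0,0,-1,0,0,-0.03,0,0,0,-1,0,0,-0.03,0,0,0,-1,0,0,-0.03,0,0,0,-1,0,0,-0.03,0,0,0,-1,0,0,-0.03,0,0,0,-1,0,0,-0.03,0,0,0,-1,0,0,-0.03,0,0,0,-1,0,0,-0.03,0,0,0,-1,0,0,-0.03,0,0,0,-1,0,0,0,0,0,0,-1],
)

```text
t: 6.1
tcp_pos: [0.5441, -0.2654, 0.2389]
tool_rot: [0.741, 0.671, 0.0, 0.002]
force: [0.3, -0.2, -3.5]
finger_gap: 0.349
gripper_force: 40.2
```

```bash
python3 - <<'E'
from h import *
S=manip.snapshot("side");T=manip.snapshot("top");s=manip.sense();print(s["tcp_pos"],s["finger_gap"],s["force"])
im=np.zeros((600,800,3),np.uint8)
im[:,:400]=cv2.resize(S["img"][60:210,230:330],(400,600),interpolation=cv2.INTER_CUBIC)
im[:400,400:]=cv2.resize(T["img"][120:220,290:390],(400,400),interpolation=cv2.INTER_CUBIC)
cv2.imwrite("pics/lift.png",im[:,:,::-1])
E
```

```text
[ 0.54278441 -0.26448649  0.2358749 ] 0.34606156842189995 [ 0.50640834  0.19470011 -4.12380196]
```

View pics/lift.png

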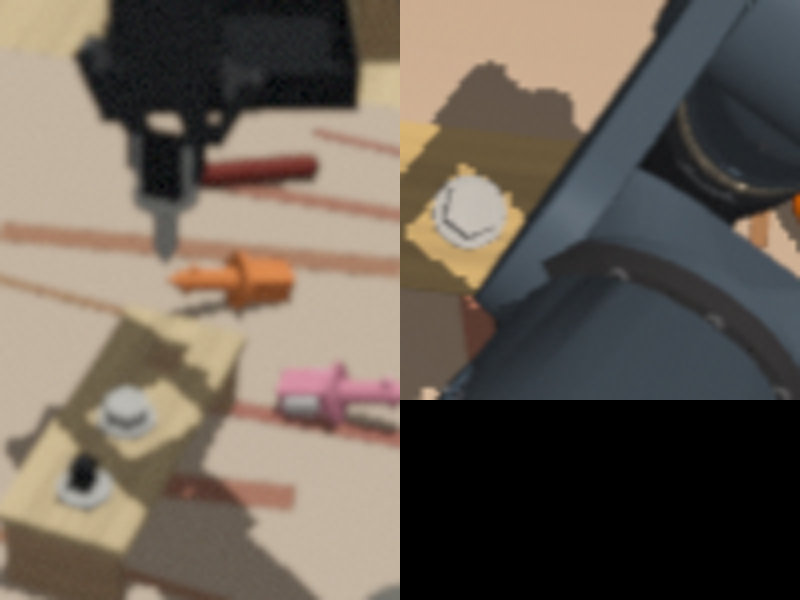

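The pin is held upright, with its tip at side (271,124) and the rack behind untouched. Next I move over the clevis.

servo_tool(
  commands=[0.03,-0.0032,0,0,0,0,-1,0.06,-0.0032,0,0,0,0,-1,0.07,-0.0032,0,0,0,0,-1,0.07,-0.0032,0,0,0,0,-1,0.07,-0.0032,0,0,0,0,-1,0.07,-0.0032,0,0,0,0,-1,0.07,-0.0032,0,0,0,0,-1,0.07,-0.0032,0,0,0,0,-1,0.07,-0.0032,0,0,0,0,-1,0.07,-0.0032,0,0,0,0,-1,0.07,-0.0032,0,0,0,0,-1,0.06,-0.0032,0,0,0,0,-1],
)

```text
t: 7.2
tcp_pos: [0.5605, 0.1283, 0.2342]
tool_rot: [0.741, 0.672, -0.001, -0.002]
force: [0.3, -1.0, -2.8]
finger_gap: 0.347
gripper_force: 40.0
```

servo_tool(
  commands=[0.03,0,0,0,0,0,-1,0,0,0.02,0,0,0,-1,0,0,0.025,0,0,0,-1,0,0,0.025,0,0,0,-1,0,0,0.015,0,0,0,-1,0,0,0,0,0,0,-1,0,0,0,0,0,0,-1],
)

```text
t: 7.78
tcp_pos: [0.5632, 0.1397, 0.1922]
tool_rot: [0.741, 0.671, -0.001, -0.001]
force: [1.0, -0.0, -3.7]
finger_gap: 0.343
gripper_force: 40.0
```

```bash
python3 - <<'E'
from h import *
S=manip.snapshot("side");T=manip.snapshot("top");s=manip.sense();print(s["tcp_pos"],s["finger_gap"],s["force"],s["tool_rot"])
im=np.zeros((600,800,3),np.uint8)
im[:,:500]=cv2.resize(S["img"][160:280,170:270],(500,600),interpolation=cv2.INTER_CUBIC)
im[:300,500:]=cv2.resize(T["img"][115:215,120:220],(300,300),interpolation=cv2.INTER_CUBIC)
im[300:,500:]=cv2.resize(S["img"],(300,300))
cv2.imwrite("pics/over.png",im[:,:,::-1])
np.save("S_over.npy",S["img"])
E
```

```text
[0.56449646 0.13983014 0.19358112] 0.3482680434215798 [ 0.54676152  0.93864375 -4.16536066] [7.41384551e-01 6.71080366e-01 2.29718467e-04 1.92637598e-04]
```

View pics/over.png

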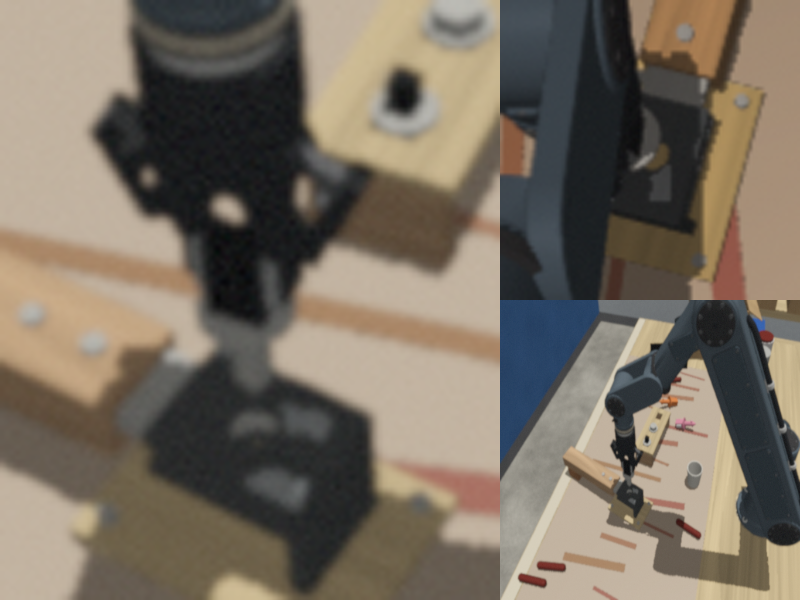

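The side view shows the tip at about (221.4,239) just above the hole at about (221.2,245). The top view shows the tip end near (170.7,166.7), beside the lit part of the hole.

```bash
python3 - <<'E'
from h import *
S=manip.snapshot("side");T=manip.snapshot("top")
for h in ([.5645,.140],[.5637,.1384]):
  X=[h+[z] for z in (.09,.119,.135,.181)]
  print(h,"S",proj(S,X).round(1).tolist(),"T",proj(T,X).round(1).tolist())
print("tip S",onz(S,(221.4,239),.119).round(4),"T",onz(T,(170.7,166.7),.119).round(4))
print("flange S",onz(S,(219.1,225),.183).round(4))
t=T["img"][155:177,158:182]; cv2.imwrite("pics/a.png",np.hstack([cv2.resize(t,(436,400),interpolation=0),cv2.resize(S["img"][220:256,206:238],(356,400),interpolation=0)])[:,:,::-1])
E
```

```text
[0.5645, 0.14] S [[221.4, 243.9], [220.6, 236.8], [220.1, 232.7], [218.7, 220.7]] T [[170.2, 165.9], [167.8, 163.8], [166.4, 162.7], [162.1, 159.2]]
[0.5637, 0.1384] S [[221.9, 243.5], [221.1, 236.3], [220.6, 232.3], [219.3, 220.3]] T [[170.9, 166.2], [168.5, 164.2], [167.1, 163.0], [162.8, 159.5]]
tip S [0.5602 0.1461 0.119 ] T [0.5578 0.1331 0.119 ]
flange S [0.5585 0.154  0.183 ]
```

View pics/a.png

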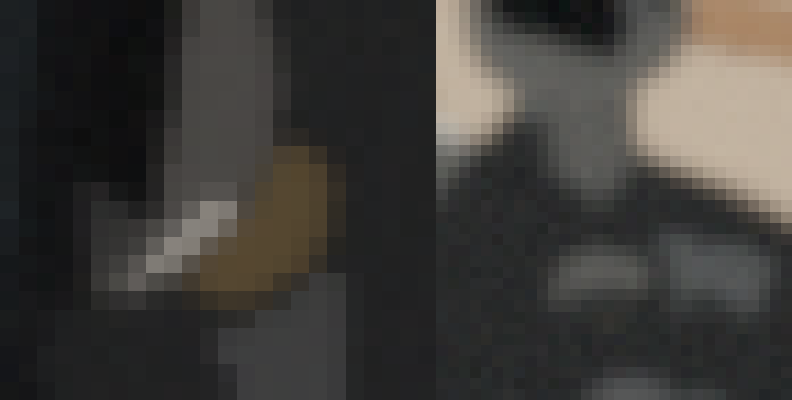

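servo_tool(
  commands=[-0.0024,-0.002,0.01,0,0,0,-1,0,0,0.02,0,0,0,-1,0,0,0.02,0,0,0,-1,0,0,0.015,0,0,0,-1,0,0,0.01,0,0,0,-1,0,0,0.01,0,0,0,-1,0,0,0,0,0,0,-1,0,0,0,0,0,0,-1],
)

```text
t: 8.65
tcp_pos: [0.5631, 0.139, 0.1505]
tool_rot: [0.741, 0.671, -0.0, -0.0]
force: [0.1, 0.1, -4.3]
finger_gap: 0.347
gripper_force: 40.1
```

The tip should be about 14 mm in, with no contact force. I continue gently.

servo_tool(
  commands=[0,0,0.008,0,0,0,-1,0,0,0.008,0,0,0,-1,0,0,0.008,0,0,0,-1,0,0,0.008,0,0,0,-1,0,0,0.008,0,0,0,-1,0,0,0,0,0,0,-1],
)

```text
t: 9.15
tcp_pos: [0.5638, 0.139, 0.1302]
tool_rot: [0.741, 0.671, 0.001, 0.0]
force: [3.7, -0.2, -6.2]
finger_gap: 0.345
gripper_force: 39.9
```

servo_tool(
  commands=[0,0,0.008,0,0,0,-1,0,0,0.008,0,0,0,-1,0,0,0.008,0,0,0,-1,0,0,0.008,0,0,0,-1,0,0,0.006,0,0,0,-1,0,0,0,0,0,0,-1,0,0,0,0,0,0,-1],
)

```text
t: 9.73
tcp_pos: [0.5638, 0.139, 0.1113]
tool_rot: [0.741, 0.671, 0.001, 0.0]
force: [5.6, 0.5, -7.8]
finger_gap: 0.347
gripper_force: 40.0
```

servo_tool(
  commands=[0,0.003,0.004,0,0,0,-1,0,0,0.004,0,0,0,-1,0,0,0.004,0,0,0,-1,0,0,0,0,0,0,-1],
)

```text
t: 10.07
tcp_pos: [0.564, 0.1389, 0.1054]
tool_rot: [0.741, 0.671, -0.0, -0.0]
force: [1.7, 0.4, -6.1]
finger_gap: 0.344
gripper_force: 40.5
```

servo_tool(
  commands=[0,0,0.004,0,0,0,-1,0,0,0.002,0,0,0,-1,0,0,0,0,0,0,-1],
)

```text
t: 10.32
tcp_pos: [0.564, 0.1389, 0.1029]
tool_rot: [0.741, 0.671, -0.0, -0.0]
force: [0.8, -0.0, -0.3]
finger_gap: 0.345
gripper_force: 40.8
```

servo_tool(
  commands=[0,0,0.002,0,0,0,-1,0,0,0,0,0,0,-1],
)

```text
t: 10.48
tcp_pos: [0.564, 0.139, 0.1029]
tool_rot: [0.741, 0.671, -0.0, -0.0]
force: [-1.1, 0.4, 4.4]
finger_gap: 0.344
gripper_force: 41.6
```

Seated: the position has stopped and the force is rising. Next I open the fingers and retreat upward.

servo_tool(
  commands=[0,0,0,0,0,0,0.2,0,0,0,0,0,0,0.6,0,0,0,0,0,0,1,0,0,0,0,0,0,1,0,0,0,0,0,0,1,0,0,0,0,0,0,1,0,0,-0.02,0,0,0,1,0,0,-0.04,0,0,0,1,0,0,-0.06,0,0,0,1,0,0,-0.06,0,0,0,1,0,0,-0.06,0,0,0,1,0,0,0,0,0,0,1],
)

```text
t: 11.48
tcp_pos: [0.5685, 0.1392, 0.2289]
tool_rot: [0.741, 0.671, 0.005, 0.004]
force: [-0.4, -0.7, 0.3]
finger_gap: 1.001
gripper_force: 0.0
```

servo_tool(
  commands=[-0.06,0,0,0,0,0,1,-0.06,0,0,0,0,0,1,-0.06,0,0,0,0,0,1,-0.06,0,0,0,0,0,1,-0.06,0,0,0,0,0,1,-0.06,0,0,0,0,0,1,0,0,0,0,0,0,1,0,0,0,0,0,0,1],
)

```text
t: 12.15
tcp_pos: [0.5466, -0.0417, 0.2221]
tool_rot: [0.742, 0.67, 0.0, -0.0]
force: [0.6, -0.1, -0.3]
finger_gap: 0.998
gripper_force: 0.0
```

```bash
python3 - <<'E'
from h import *
S=manip.snapshot("side");T=manip.snapshot("top");s=manip.sense();print(s["t"],s["tcp_pos"],s["finger_gap"],s["force"])
im=np.hstack([cv2.resize(S["img"][205:285,180:260],(400,400),interpolation=cv2.INTER_CUBIC),cv2.resize(T["img"][125:205,135:215],(400,400),interpolation=cv2.INTER_CUBIC)])
cv2.imwrite("pics/end.png",im[:,:,::-1])
E
```

```text
12.25 [ 0.54656482 -0.03976507  0.22192428] 1.0032896693214501 [ 0.49996532 -0.07473412  1.22820083]
```

View pics/end.png

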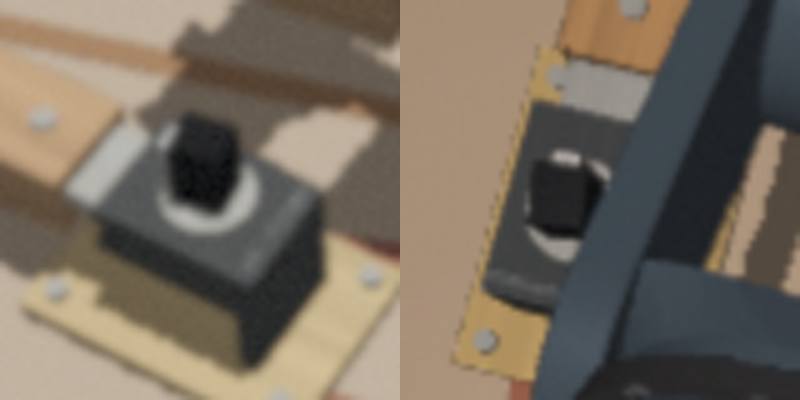

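The side view at crop (210,200) shows the flange sitting flat on the clevis with the pin upright. The silver button stands out on the far side (side crop (168,138), top crop (565,157)).

```bash
python3 -c "
from station import manip
print(manip.sign_off())"
```

```text
the job is handed in; nothing more can be done
None
```

The large pin is through the clevis with its flange on top and its button out, the smaller pin was left in the rack, and the job was handed in at about 12 s; the sign-off gave no verdict.

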